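# Strip the bottle-drying manifold for washing and fit its clean filter

### The arm

A 6-joint arm with a two-finger parallel gripper is mounted at the origin on a cart in front of the work surface, level with it; the furniture and walls round the work are solid. World frame = base frame: x ahead of the robot, y to its left, z up, the work surface at z = 0. Lengths are in mm, angles in rad, forces in N, time in s.
With the tool pointing down it reaches from about 275 to 825 mm from the base axis. Payload 4.9 kg.
Tool frame: the origin (TCP) lies at the very end of the fingers, on their centre line; the grasp point (between the pads) lies 19 mm behind it; z points along the fingers, y is the line along which they close (so a half turn about z gives the same grasp; the last joint's range is limited). The gripper opens to 85 mm and grips with 20 to 120 N. Pads are 22 mm wide; open, the fingers measure 114 mm over their backs; the gripper's body (76 mm by 85 mm) begins 54 mm behind the grasp point. The pads swing forward as they close: fully open they stand 13 mm farther back than shut.
Start: joints at [-1.238, 0.326, -0.193, 1.052, 0, 1.437], TCP at [247.531, -491.169, 231.281] pointing down, gripper open.
Joint ranges: [-2.65, 2.65], [-0.97, 1.79], [-1.3, 1.35], [-1.93, 2.1], [-1.47, 1.37], [-3.14, 3.14]. Speed limits (rad/s): [2.57, 2.57, 3.14, 3.14, 3.14, 3.14].

### API

Orientations are given as [roll, pitch, yaw] about the fixed x, y, z axes, in that order (R = Rz(yaw) Ry(pitch) Rx(roll)).
In Python, from bench import bot, solve_ik, imaging gives the robot as it stands. Calls block until the motion is done:
- bot.move_ptp(position, orientation): joint-space move of the TCP to a pose.
- bot.movel(position, rot=None, max_speed=150, threshold=None): straight line of the TCP; rot=None keeps the orientation; max_speed is the mean speed in mm/s. With threshold (N) it stops when the force on the tool has changed by that much, and returns True; else False.
- bot.move_j(angles): joint-space move.
- bot.grip(opening, effort=None): opening from 0.0 (shut) to 1.0 (fully open); effort is the grip in N (None keeps the last); returns when the fingers have stopped.
- bot.dwell(seconds).
- solve_ik(position, orientation): joint angles nearest the present ones, or None.
- bot.get_state(): the state.
- imaging.capture(name): name is "side" or "top" or "wrist"; returns the picture (400x640x3 uint8, blue, green, red); there is no depth.
- imaging.camera_model(name): a dict with "K" (3x3 intrinsics, pixels), "position" and "rotation" of the camera in the world. Camera axes: x right, y up, looking along -z (the intrinsics and any distortion apply to the point x, -y, -z); pixel columns grow to the right and rows downward; lengths in mm; the calibration is good to about 2 mm. A picture is of the moment at which its call begins: read the wrist's pose just before it. camera_model takes no time and is no camera call; for the wrist camera it gives the pose at the moment of the call.
A pose or a line that the arm cannot do raises bot.IKError and nothing moves.
- bot.sign_off(): hands the job in; it is judged then, once.
The state is a dict: "t": time; "qpos": joint angles; "joint_velocities": joint speeds; "effort": joint torques, N m; "tcp_pos": TCP position; "orientation": TCP orientation; "contact_force": force on the tool from outside, world axes, zero at the start; "wrist_torque": the same for the moment, N m; "opening": opening from 0.0 (shut) to 1.0 (fully open); "gripper_force": force on a finger pad.
Only numpy, scipy, OpenCV 4.12 (cv2) and the standard library are available. Lean on these libraries where they do the work, as an engineer would, in place of code of your own. Each camera call takes 0.05 s, during which the arm holds its last target. There are 200 camera calls.

### The job

Service the bottle-drying manifold: first shut off its air by turning the valve handle fully across. Then take every blow stem out of its push-fit port - press the black release ring down, keep it down until the stem springs up, and draw the stem out - and put all the stems in the aluminium wash pan; also set the clean filter element on its spindle, fully home on the seat. Leave the pan standing on the table and the vial, wash bottle and scent flask where they are.

Things in the scene. Friction and masses are not known exactly. Their poses are not given: they have to be found in the camera images.
- valve (a joint): quarter-turn handle of the steel air valve at the left end of the manifold, upright axis. 0 = air on (handle in line with the manifold, pointing outward to its left end); it turns anticlockwise seen from above to 1.571 = air shut (handle square across the manifold, pointing to the robot's side). End stops at both; it stays where it is left and about 0.1 N m turns it
- valve_axis (a point): point on the valve's upright axis at the mid-height of the handle (85 mm above the manifold's underside). Its y axis runs along the manifold to the valve end, its x axis square across it, away from the robot's side, z up
- valve_grip (a point): middle of the handle's black grip, 70 mm out from the valve axis; the grip is 62 mm long, 18 mm wide and 12 mm high and has 25 mm of free air under it
- port0 (a point): port 0: centre of the upper face of the push-fit's black release ring at rest, on the fixed manifold, 95 mm above the table (ports run 0 to 3 in a row 62 mm apart, port 3 nearest the filter seat). The ring is a flat flange 54 mm across, 7 mm thick, with a 23 mm bore round the stem. Its axes are the manifold's: y along the row to the valve end, x square across the row away from the robot's side, z up
- port1 (a point): port 1: centre of the upper face of the push-fit's black release ring at rest, on the fixed manifold, 95 mm above the table (ports run 0 to 3 in a row 62 mm apart, port 3 nearest the filter seat). The ring is a flat flange 54 mm across, 7 mm thick, with a 23 mm bore round the stem. Its axes are the manifold's: y along the row to the valve end, x square across the row away from the robot's side, z up
- port2 (a point): port 2: centre of the upper face of the push-fit's black release ring at rest, on the fixed manifold, 95 mm above the table (ports run 0 to 3 in a row 62 mm apart, port 3 nearest the filter seat). The ring is a flat flange 54 mm across, 7 mm thick, with a 23 mm bore round the stem. Its axes are the manifold's: y along the row to the valve end, x square across the row away from the robot's side, z up
- port3 (a point): port 3: centre of the upper face of the push-fit's black release ring at rest, on the fixed manifold, 95 mm above the table (ports run 0 to 3 in a row 62 mm apart, port 3 nearest the filter seat). The ring is a flat flange 54 mm across, 7 mm thick, with a 23 mm bore round the stem. Its axes are the manifold's: y along the row to the valve end, x square across the row away from the robot's side, z up
- ring0 (a joint): how far port 0's release ring is pressed down, m: 0 at rest, 0.008 at its stop; spring 3 N at rest, 6 N at the stop. Inside, two claws hold the stem's groove and cannot be forced; they let go with the ring 4 mm or more down. The sealing poppet then pushes the stem up about 9 mm (4 N), so that its top stands 50 mm above the ring; with the ring still down, take it just above the ring and draw it out
- ring1 (a joint): how far port 1's release ring is pressed down, m: 0 at rest, 0.008 at its stop; spring 3 N at rest, 6 N at the stop. Inside, two claws hold the stem's groove and cannot be forced; they let go with the ring 4 mm or more down. The sealing poppet then pushes the stem up about 9 mm (4 N), so that its top stands 50 mm above the ring; with the ring still down, take it just above the ring and draw it out
- ring2 (a joint): how far port 2's release ring is pressed down, m: 0 at rest, 0.008 at its stop; spring 3 N at rest, 6 N at the stop. Inside, two claws hold the stem's groove and cannot be forced; they let go with the ring 4 mm or more down. The sealing poppet then pushes the stem up about 9 mm (4 N), so that its top stands 50 mm above the ring; with the ring still down, take it just above the ring and draw it out
- ring3 (a joint): how far port 3's release ring is pressed down, m: 0 at rest, 0.008 at its stop; spring 3 N at rest, 6 N at the stop. Inside, two claws hold the stem's groove and cannot be forced; they let go with the ring 4 mm or more down. The sealing poppet then pushes the stem up about 9 mm (4 N), so that its top stands 50 mm above the ring; with the ring still down, take it just above the ring and draw it out
- stem0_mid (a point): centre of the steel blow stem that stands in port 0 at the start (some ports are empty: then this is absent). 92 mm long, z axis along it to its head; round tube 16 mm across, a 12 mm high hexagon head 20 mm across flats (23 mm over corners) at the top, a groove 8 to 16 mm above the lower end; 90 g. Seated, its top stands 35 to 37 mm above the ring at rest and its lower end is 55 to 57 mm below it
- stem1_mid (a point): centre of the steel blow stem that stands in port 1 at the start (some ports are empty: then this is absent). 92 mm long, z axis along it to its head; round tube 16 mm across, a 12 mm high hexagon head 20 mm across flats (23 mm over corners) at the top, a groove 8 to 16 mm above the lower end; 90 g. Seated, its top stands 35 to 37 mm above the ring at rest and its lower end is 55 to 57 mm below it
- stem2_mid (a point): centre of the steel blow stem that stands in port 2 at the start (some ports are empty: then this is absent). 92 mm long, z axis along it to its head; round tube 16 mm across, a 12 mm high hexagon head 20 mm across flats (23 mm over corners) at the top, a groove 8 to 16 mm above the lower end; 90 g. Seated, its top stands 35 to 37 mm above the ring at rest and its lower end is 55 to 57 mm below it
- stem3_mid (a point): centre of the steel blow stem that stands in port 3 at the start (some ports are empty: then this is absent). 92 mm long, z axis along it to its head; round tube 16 mm across, a 12 mm high hexagon head 20 mm across flats (23 mm over corners) at the top, a groove 8 to 16 mm above the lower end; 90 g. Seated, its top stands 35 to 37 mm above the ring at rest and its lower end is 55 to 57 mm below it
- filter_mid (a point): centre of the clean filter element, a white pleated sleeve with flat end caps, 60 mm across, 50 mm high, with a 22 mm bore right through; 0.12 kg; stands upright on the table in front of the manifold. Either end may be down
- filter_home (a point): where the filter element's centre lies when it is fully home on its seat; the seat is a steel disc 25 mm below this point, 34 mm above the table. Axes as the manifold's
- spindle_tip (a point): tip of the upright steel spindle over the middle of the filter seat: 15 mm across, tapered at the top, 58 mm tall above the seat
- pan_floor (a point): centre of the inner floor, 4 mm above the table, of the loose fluted aluminium wash pan, upright axis z: about 170 mm clear across inside, rim 107 mm above the table, with two wire handles outside the rim (one stands up to 143 mm); 0.62 kg
- vial: glass vial with white cap, 45 mm across, 68 mm high, a bystander; origin at the centre of its underside
- wash_bottle: squeeze wash bottle with bent delivery tube, 298 mm high, a bystander; origin at the centre of its underside
- scent_flask: black glass scent flask, 66x85x97 mm, a bystander; origin at the centre of its underside
There are look-alikes about, which are no part of the job. What is shaped like the part that bears filter_mid but blue, green or orange is not meant.

How it is judged:
By the outcome, as a careful person would: the job done as asked, in the order asked, and still so for the second after the job is handed in, with the robot touching nothing.
Of stem0, stem1, stem2, stem3 only 3 to 4 are there at a start; the rules pass over those that are not, and their reading is None.
At some moment in a run one of filter, pan may be knocked a few centimetres aside while the robot is not near it.
It also fails if it takes over 210 s, if anything falls off the work surface, if the arm or the gripper's body presses on something with over 40 N, if the wrist force passes 120 N, or if a joint passes its speed limit or range.

## Working session

There is one attempt and no reset: what is moved stays moved. The work goes in short steps, each a Python script; the robot and the scene stay as the last script left them, time stands still between calls to the robot, and variables do not carry over. Pictures are saved under pics/ and viewed, at most 14 in all, crops included, and the job is handed in when it is done.

```bash
ls; mkdir -p pics; python3 - <<'E'
from bench import bot, imaging
import cv2,numpy as np
for n in ("top","side"):
    cv2.imwrite(f"pics/{n}0.png",imaging.capture(n))
for n in ("top","side","wrist"):
    m=imaging.camera_model(n);print(n,{k:np.round(v,3).tolist() if not isinstance(v,str) else v for k,v in m.items()})
E
```

```text
pics
top {'K': [[387.344, 0.0, 316.944], [0.0, 387.344, 200.155], [0.0, 0.0, 1.0]], 'position': [366.248, -16.296, 1192.68], 'rotation': [0.191, -0.001, -1.548]}
side {'K': [[480.317, 0.0, 315.196], [0.0, 480.317, 199.404], [0.0, 0.0, 1.0]], 'position': [-537.0, 607.947, 729.019], 'rotation': [1.106, -0.027, -2.083]}
wrist {'K': [[318.48, 0.0, 316.431], [0.0, 318.48, 200.047], [0.0, 0.0, 1.0]], 'position': [304.91, -461.441, 373.009], 'rotation': [-0.261, -0.0, -1.103]}
```

View pics/top0.png

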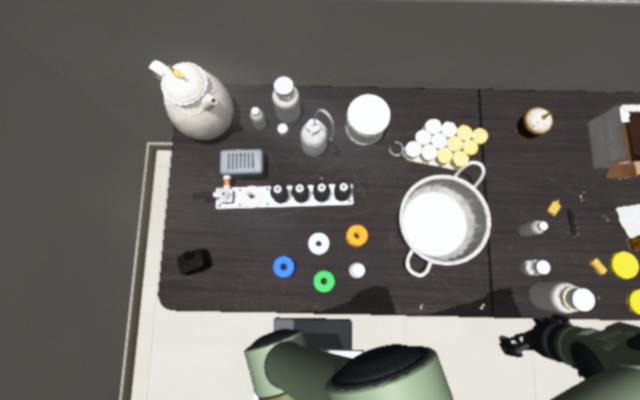

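View pics/side0.png

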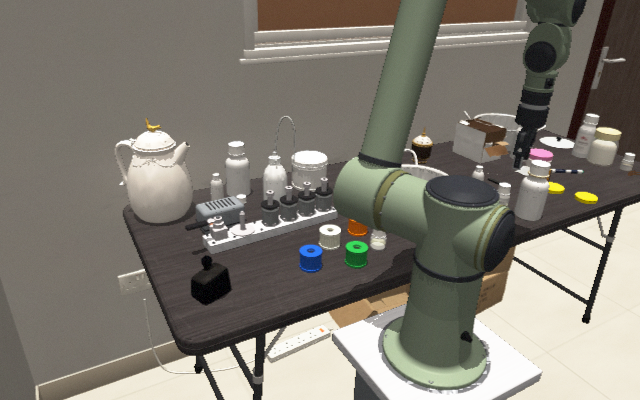

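```bash
cat > h.py <<'E'
import cv2,numpy as np
from scipy.spatial.transform import Rotation as R
from bench import bot, solve_ik, imaging
def model(n):
    m=imaging.camera_model(n); return np.array(m["K"]),np.array(m["position"]),R.from_euler("xyz",m["rotation"]).as_matrix()
def ray(M,u,v):
    K,p,Q=M; d=np.linalg.inv(K)@[u,v,1]; return p,Q@(d*[1,-1,-1])
def cast(M,u,v,z):
    p,d=ray(M,u,v); return p+d*(z-p[2])/d[2]
def proj(M,X):
    K,p,Q=M; c=Q.T@(np.array(X,float)-p); q=K@(c*[1,-1,-1]); return q[:2]/q[2]
def tri(A,B):
    (p,d),(q,e)=A,B; s=np.linalg.lstsq(np.c_[d,-e],q-p,rcond=None)[0]
    a,b=p+d*s[0],q+e*s[1]; return (a+b)/2,np.linalg.norm(a-b)
def shot(n,name=None):
    M=model(n); I=imaging.capture(n)
    if name: cv2.imwrite(f"pics/{name}.png",I)
    return M,I
def st(*ks):
    s=bot.get_state(); print(*[(k,np.round(s[k],3).tolist()) for k in ks or("t","tcp_pos","contact_force")])
    return s
E
python3 - <<'E'
from h import *
M=model("top")
for n,u,v,z in [("p0",344,190,95),("p3",280,192,95),("seat",252,195,34),("filt",318,243,50),("pan",435,224,4),("valve",226,194,90),("flask",193,262,90),("bottle",313,138,150),("panrim",445,220,107)]: print(n,cast(M,u,v,z).round())
st("t","tcp_pos","orientation")
I=cv2.imread("pics/top0.png")[150:300,170:400]
cv2.imwrite("pics/topc.png",cv2.resize(I,None,fx=3.4,fy=3.4,interpolation=cv2.INTER_CUBIC))
for y in (1.57,0):
  for p in ([330,130,330],[280,100,330]): print(y,p,solve_ik(p,[np.pi,0,y]))
E
```

```text
p0 [610. -90.  95.]
p3 [600.  95.  95.]
seat [602. 186.  34.]
filt [459. -18.  50.]
pan [ 529. -379.    4.]
valve [591. 252.  90.]
flask [394. 332.  90.]
bottle [747.   2. 150.]
panrim [ 527. -376.  107.]
('t', 0.1) ('tcp_pos', [247.345, -490.635, 230.583]) ('orientation', [-3.14, -0.0, 0.467])
1.57 [330, 130, 330] [ 0.16624271 -0.10214616 -0.43095932  1.24198316  0.          1.73783536]
1.57 [280, 100, 330] [ 0.09287983 -0.2211066  -0.52534119  1.26656174  0.          1.66447248]
0 [330, 130, 330] [ 0.16624271 -0.10214616 -0.43095932  1.24198316  0.         -2.97534994]
0 [280, 100, 330] [ 0.09287983 -0.2211066  -0.52534119  1.26656174  0.         -3.04871282]
```

View pics/topc.png

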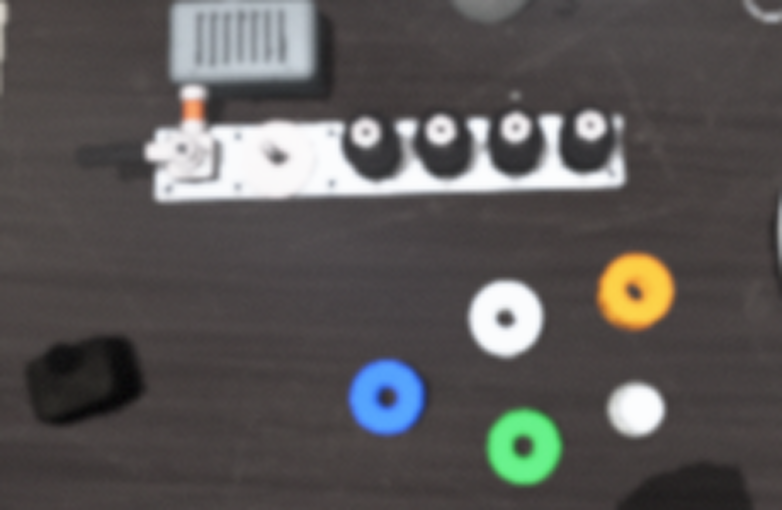

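```bash
python3 - <<'E'
from h import *
P=np.pi
bot.move_ptp([500,80,320],[P,0,1.57])
M,I=shot("wrist","w1"); print(M[1].round())
for n,X in dict(p0=[610,-90,95],p3=[600,95,95],seat=[602,186,34],valve=[595,252,85]).items(): print(n,proj(M,X).round())
E
```

```text
[500. 145. 462.]
p0 [401. 300.]
p3 [403. 159.]
seat [397.  80.]
valve [407.   9.]
```

View pics/w1.png

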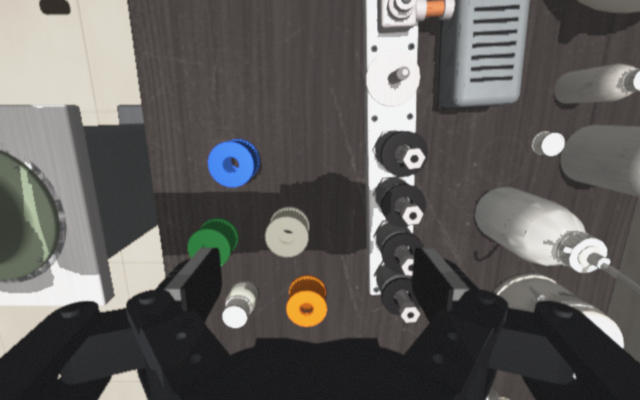

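```bash
python3 - <<'E'
from h import *
M,T=model("wrist"),model("top")
S=[cast(M,u,v,131) for u,v in [(409,314.5),(408,265),(412,215),(414,158)]]
for s in S: print("stemtop",s.round(1))
Ts=[(590,125),(515,127),(440,129),(366,131)]
for u,v in Ts: print("top cam stem",cast(T,170+u/3.4,150+v/3.4,131).round(1))
print("tip",cast(M,402,72,92).round(1)," filter",cast(M,287,228,50).round(1), "topcam", cast(T,170+506/3.4,150+317/3.4,50).round(1))
print("valve",cast(M,399,6,105).round(1),cast(T,170+183/3.4,150+150/3.4,105).round(1))
print("grey box edge",cast(M,452,60,40).round(1))
E
```

```text
stemtop [609.7 -86.3 131. ]
stemtop [603.7 -21.6 131. ]
stemtop [603.7  38.2 131. ]
stemtop [601.1 100.4 131. ]
top cam stem [611.4 -86.5 131. ]
top cam stem [608.3 -24.6 131. ]
top cam stem [605.2  37.3 131. ]
top cam stem [602.1  98.4 131. ]
tip [592.7 188.7  92. ]  filter [459.   -6.2  50. ] topcam [458.1 -20.9  50. ]
valve [582.2 248.7 105. ] [587.9 254.8 105. ]
grey box edge [666.2 208.5  40. ]
```

```bash
python3 - <<'E'
from h import *
P=np.pi
bot.grip(0.6)
bot.move_ptp([591,300,200],[P,0,P/2+.047])
M,I=shot("wrist","w2")
T=model("top")
print("top handle",cast(T,170+113/3.4,150+156/3.4,85).round(1))
for X in ([591,322,85],[594,252,85],[591,322,91]): print(proj(M,X).round())
st("t","tcp_pos","opening")
E
```

```text
top handle [585.4 319.5  85. ]
[318. 168.]
[318. 247.]
[318. 169.]
('t', 3.925) ('tcp_pos', [591.59, 298.849, 201.411]) ('opening', 0.602)
```

View pics/w2.png

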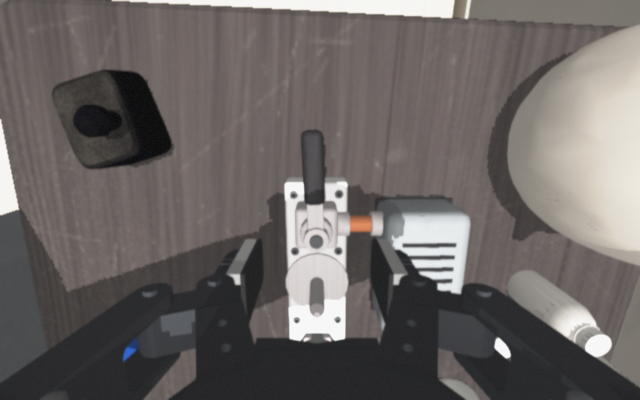

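```bash
python3 - <<'E'
from h import *
P=np.pi
M=model("wrist")
g=cast(M,313,166,91); a=cast(M,315.5,240,100); print(g.round(1),a.round(1))
ax=np.array([592.,253.]); 
def pose(th,r=70,z=68):
    phi=P/2+.047+th
    return [ax[0]+r*np.cos(phi),ax[1]+r*np.sin(phi),z],[P,0,phi]
p,o=pose(0); p[2]=140
bot.movel(p,o)
if bot.movel(p[:2]+[68],o,max_speed=80,threshold=8): print("hit"); st(); raise SystemExit
bot.grip(0.33); st("t","tcp_pos","contact_force","opening")
for th in np.arange(.12,1.58,.12):
    p,o=pose(th)
    if bot.movel(p,o,max_speed=70,threshold=25): print("stop",th); break
st()
for th in (1.6,1.64,1.68,1.72):
    p,o=pose(th)
    h=bot.movel(p,o,max_speed=40,threshold=8); s=st()
    if h: print("end",th); break
shot("wrist","w3")
E
```

```text
[587.3 324.1  91. ] [592.  264.6 100. ]
('t', 5.9) ('tcp_pos', [588.855, 323.005, 68.328]) ('contact_force', [-0.392, 0.41, -0.557]) ('opening', 0.331)
('t', 9.367) ('tcp_pos', [522.438, 252.605, 68.173]) ('contact_force', [1.412, 6.002, -2.181])
('t', 9.617) ('tcp_pos', [523.007, 252.393, 68.206]) ('contact_force', [1.388, 13.381, -5.061])
('t', 9.867) ('tcp_pos', [523.605, 252.491, 68.295]) ('contact_force', [3.041, 21.198, -7.485])
('t', 10.117) ('tcp_pos', [524.135, 252.62, 68.348]) ('contact_force', [3.535, 29.559, -9.871])
('t', 10.367) ('tcp_pos', [524.663, 252.803, 68.418]) ('contact_force', [3.606, 38.353, -13.257])
```

```bash
python3 - <<'E'
from h import *
P=np.pi
s=bot.get_state(); p=list(s["tcp_pos"])
bot.movel([523,250,68],[P,0,3.19],max_speed=40); st()
bot.grip(0.6)
bot.movel([523,250,170],[P,0,3.19])
bot.move_ptp([530,215,230],[P,0,P/2+.047])
shot("wrist","w3"); st()
E
```

```text
('t', 10.833) ('tcp_pos', [522.747, 252.412, 67.857]) ('contact_force', [0.734, 8.547, -2.733])
('t', 13.417) ('tcp_pos', [529.692, 215.01, 229.393]) ('contact_force', [-0.394, 0.377, 0.011])
```

View pics/w3.png

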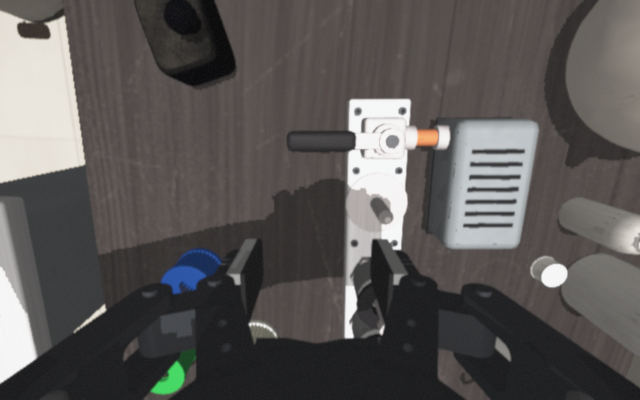

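```bash
cat >> h.py <<'E'
P=np.pi; ROT=[P,0,P/2+.047]
def port(i): return [610.5-2.95*i,-86.5+61.9*i]
def extract(i,dx=0,dy=0):
    x,y=port(i); x+=dx;y+=dy
    bot.grip(0.42,40)
    bot.move_ptp([x,y,230],ROT); bot.movel([x,y,140],ROT)
    if bot.movel([x,y,104],ROT,max_speed=80,threshold=4): print("early hit"); st(); return False
    h=bot.movel([x,y,78],ROT,max_speed=15,threshold=2.5); s=st(); zc=s["tcp_pos"][2]
    print("contact",h,zc)
    bot.movel([x,y,zc-6],ROT,max_speed=15); st()
    bot.dwell(.4)
    bot.grip(0,40); s=st("opening","gripper_force","contact_force","tcp_pos")
    bot.movel([x,y,zc+20],ROT,max_speed=40); st("t","opening","contact_force")
    bot.movel([x,y,230],ROT); s=st("t","opening","contact_force")
    return s["opening"]>.1
E
python3 - <<'E'
from h import *
print(extract(3)); shot("wrist","w4")
E
```

```text
('t', 16.542) ('tcp_pos', [601.625, 99.195, 93.149]) ('contact_force', [0.116, 0.841, 3.089])
contact True 93.14943175400825
('t', 17.075) ('tcp_pos', [601.7, 99.2, 87.245]) ('contact_force', [0.647, 0.631, 4.563])
('opening', 0.199) ('gripper_force', 39.324) ('contact_force', [-0.606, -0.607, 5.784]) ('tcp_pos', [601.96, 99.194, 87.392])
('t', 18.592) ('opening', 0.198) ('contact_force', [-0.782, 0.26, -1.3])
('t', 19.517) ('opening', 0.2) ('contact_force', [-0.47, -0.665, -1.982])
True
```

View pics/w4.png

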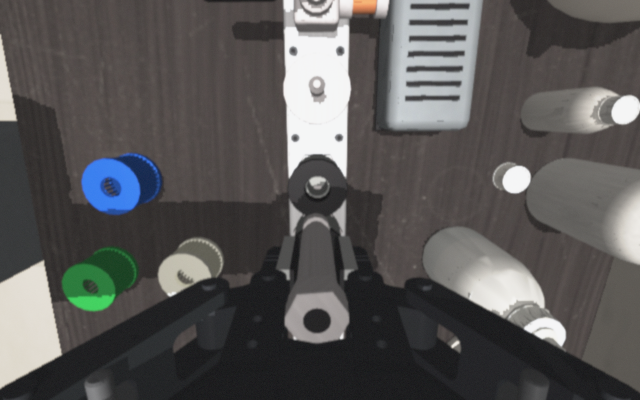

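```bash
cat >> h.py <<'E'
def pan(name=None):
    M,I=shot("top",name); g=cv2.medianBlur(cv2.cvtColor(I,cv2.COLOR_BGR2GRAY),5)
    c=cv2.HoughCircles(g,cv2.HOUGH_GRADIENT,1,200,param1=100,param2=20,minRadius=40,maxRadius=50)
    if c is None: return None
    u,v,r=c[0,0]; X=cast(M,u,v,107); print("pan",u,v,r,X.round(1)); return X
def drop(X,dx,dy,z=48):
    x,y=X[0]+dx,X[1]+dy; o=[P,0,P/2+.047]
    bot.move_ptp([x,y,240],o)
    bot.movel([x,y,110],o)
    print("touch",bot.movel([x,y,z],o,max_speed=60,threshold=5)); st()
    bot.grip(0.33); bot.dwell(.3)
    bot.movel([x,y,240],o)
E
python3 - <<'E'
from h import *
X=pan("t1"); I=cv2.imread("pics/t1.png")
cv2.imwrite("pics/t1c.png",cv2.resize(I[130:310,160:520],None,fx=2,fy=2))
E
```

```text
pan 442.5 217.5 43.8 [ 534.1 -369.1  107. ]
```

View pics/t1c.png

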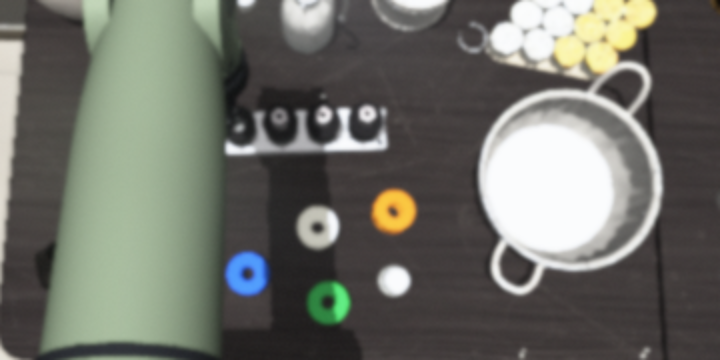

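```bash
python3 - <<'E'
from h import *
drop([530,-374],35,0,z=43)
print(extract(2))
X=pan()
E
```

```text
touch False
('t', 23.633) ('tcp_pos', [565.339, -374.259, 43.539]) ('contact_force', [0.807, 0.512, -0.239])
('t', 29.675) ('tcp_pos', [604.595, 37.284, 93.191]) ('contact_force', [-0.274, -0.236, 3.229])
contact True 93.19074188732161
('t', 30.208) ('tcp_pos', [604.612, 37.287, 87.252]) ('contact_force', [-0.463, -0.159, 5.028])
('opening', 0.202) ('gripper_force', 39.334) ('contact_force', [-0.478, -0.336, 5.654]) ('tcp_pos', [604.821, 37.27, 87.42])
('t', 31.725) ('opening', 0.195) ('contact_force', [0.733, 0.038, -1.712])
('t', 32.65) ('opening', 0.195) ('contact_force', [-0.72, 0.257, -1.713])
True
pan 446.5 206.5 47.2 [ 566.  -381.7  107. ]
```

```bash
python3 - <<'E'
from h import *
X=pan("t2"); I=cv2.imread("pics/t2.png")
cv2.imwrite("pics/t2c.png",cv2.resize(I[130:310,240:520],None,fx=2.8,fy=2.8))
E
```

```text
pan 446.5 206.5 47.2 [ 566.  -381.7  107. ]
```

View pics/t2c.png

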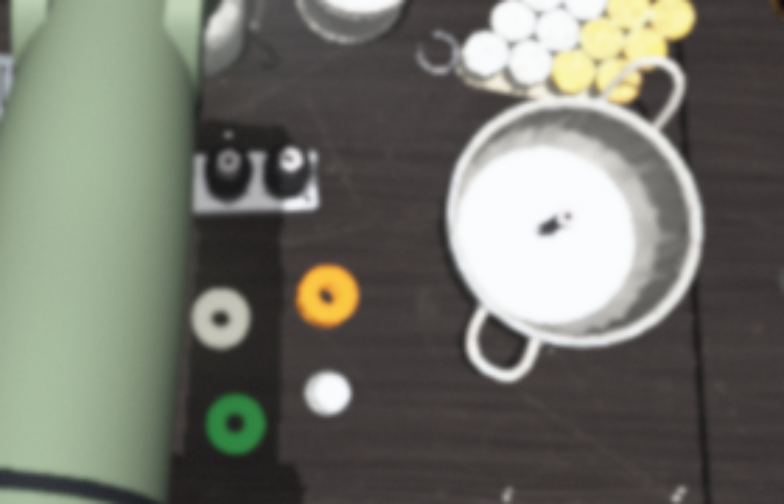

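```bash
python3 - <<'E'
from h import *
T=model("top"); print([cast(T,436.8,209.6,z).round() for z in(8,96)], cast(T,445.4,209.3,107).round())
drop([558,-378],-38,-10,z=43)
print(extract(1))
pan("t3"); I=cv2.imread("pics/t3.png")
cv2.imwrite("pics/t3c.png",cv2.resize(I[130:310,240:520],None,fx=2.8,fy=2.8))
E
```

```text
[array([ 574., -385.,    8.]), array([ 558., -357.,   96.])] [ 558. -378.  107.]
touch True
('t', 36.258) ('tcp_pos', [519.749, -387.839, 50.83]) ('contact_force', [-1.212, 0.277, 4.953])
('t', 42.125) ('tcp_pos', [607.515, -24.619, 93.166]) ('contact_force', [0.847, -0.536, 3.679])
contact True 93.16616795571025
('t', 42.658) ('tcp_pos', [607.561, -24.626, 87.219]) ('contact_force', [-0.757, -0.406, 5.155])
('opening', 0.196) ('gripper_force', 39.348) ('contact_force', [-0.611, 0.713, 5.691]) ('tcp_pos', [607.807, -24.632, 87.387])
('t', 44.175) ('opening', 0.196) ('contact_force', [-0.123, 0.259, -1.642])
('t', 45.1) ('opening', 0.197) ('contact_force', [-0.872, -0.174, -0.869])
True
pan 442.5 210.5 42.5 [ 554.2 -369.9  107. ]
```

View pics/t3c.png

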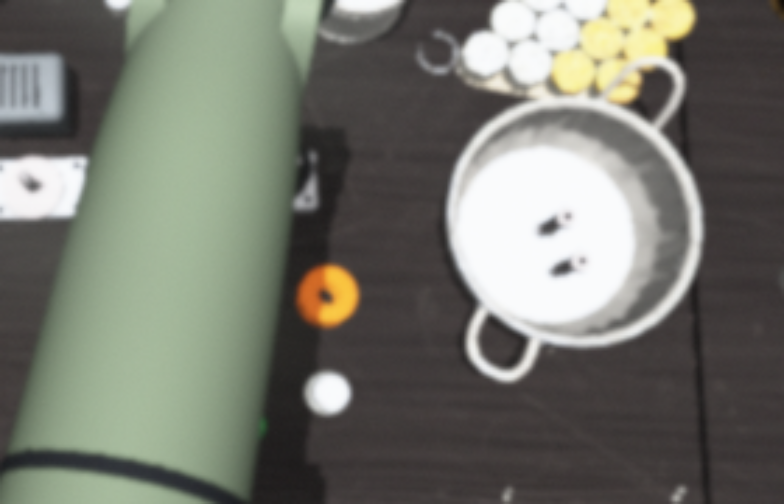

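```bash
python3 - <<'E'
from h import *
drop([558,-378],-14,50,z=45)
print(extract(0))
pan("t4"); I=cv2.imread("pics/t4.png")
cv2.imwrite("pics/t4c.png",cv2.resize(I[130:310,240:520],None,fx=2.8,fy=2.8))
E
```

```text
touch False
('t', 48.583) ('tcp_pos', [544.338, -328.238, 45.492]) ('contact_force', [-0.839, -0.53, -0.86])
('t', 54.067) ('tcp_pos', [610.481, -86.491, 93.164]) ('contact_force', [0.202, 0.483, 3.189])
contact True 93.16433766308809
('t', 54.6) ('tcp_pos', [610.508, -86.521, 87.235]) ('contact_force', [-1.107, 0.307, 4.782])
('opening', 0.198) ('gripper_force', 39.32) ('contact_force', [-0.97, -0.2, 5.124]) ('tcp_pos', [610.716, -86.586, 87.397])
('t', 56.117) ('opening', 0.192) ('contact_force', [-0.191, -0.192, 0.02])
('t', 57.042) ('opening', 0.195) ('contact_force', [-0.689, -0.231, -0.973])
True
pan 442.5 210.5 42.5 [ 554.2 -369.9  107. ]
```

View pics/t4c.png

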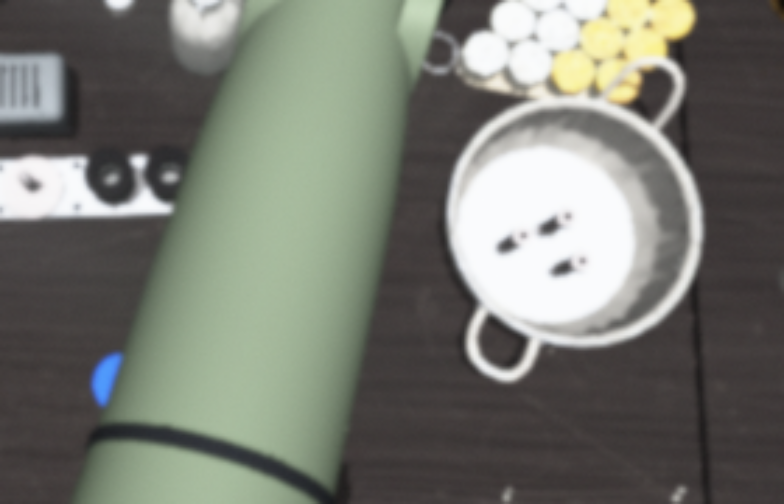

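```bash
python3 - <<'E'
from h import *
drop([558,-378],-14,-52,z=45)
bot.grip(1.0)
bot.move_ptp([420,-45,250],ROT)
M,I=shot("wrist","w5"); T=model("top")
for n,u,v in [("filter",170+506/3.4,150+317/3.4),("orange",357,235.7),("green",323.8,281.5),("blue",283.3,266.8)]:
  X=cast(T,u,v,50); print(n,X.round(),proj(M,X).round())
st()
E
```

```text
touch False
('t', 60.658) ('tcp_pos', [544.323, -430.302, 45.554]) ('contact_force', [0.509, -0.223, -0.311])
filter [458. -21.  50.] [352. 155.]
orange [ 483. -133.   50.] [366. 252.]
green [348. -38.  50.] [250. 166.]
blue [387.  81.  50.] [289.  48.]
('t', 64.825) ('tcp_pos', [420.922, -45.823, 250.148]) ('contact_force', [0.781, -0.546, -0.198])
```

View pics/w5.png

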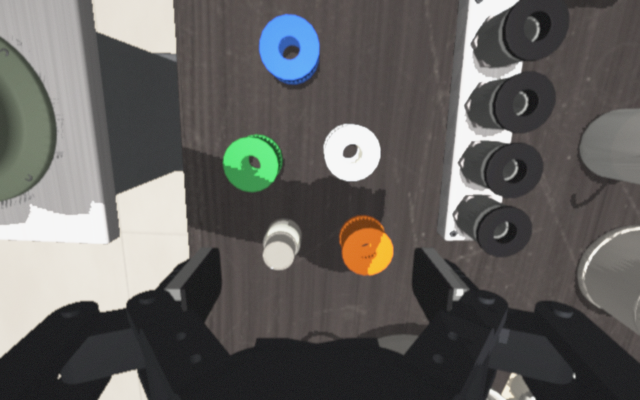

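```bash
python3 - <<'E'
from h import *
x,y=458,-19.5
bot.move_ptp([x,y,160],ROT)
if bot.movel([x,y,12],ROT,max_speed=90,threshold=6): print("hit"); st(); raise SystemExit
bot.grip(0,30); st("opening","gripper_force","tcp_pos","contact_force")
bot.movel([x,y,180],ROT); 
bot.move_ptp([598,100,180],ROT); bot.dwell(.3); st("t","opening","contact_force","tcp_pos")
M,I=shot("wrist","w6"); print(M[1].round(1)); np.savez("w6.npz",K=M[0],p=M[1],Q=M[2])
E
```

```text
('opening', 0.696) ('gripper_force', 31.64) ('tcp_pos', [458.244, -19.554, 12.593]) ('contact_force', [-1.108, 0.338, 5.517])
('t', 69.792) ('opening', 0.696) ('contact_force', [-0.575, -0.466, -1.18]) ('tcp_pos', [597.644, 99.085, 180.396])
[593.9 164.3 322.8]
```

View pics/w6.png

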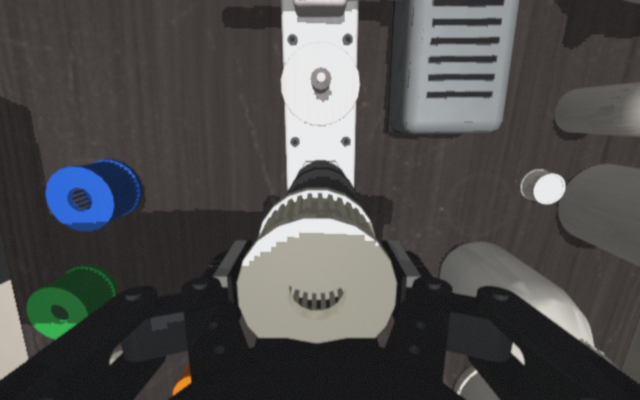

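```bash
python3 - <<'E'
from h import *
d=np.load("w6.npz"); M=(d["K"],d["p"],d["Q"])
print("tip",cast(M,320,74,92).round(1),"seat edges",cast(M,281,84,34).round(1),cast(M,359,84,34).round(1),cast(M,320,43,34).round(1),cast(M,320,126,34).round(1))
for n,u,v in [("top edge",317,218),("L",237,285),("R",398,285),("bore c",316.5,303),("bore top",316.5,289),("bore bot",316.5,319)]: print(n,cast(M,u,v,218).round(1))
E
```

```text
tip [595.3 190.8  92. ] seat edges [562.7 187.9  34. ] [629.3 191.   34. ] [594.4 221.5  34. ] [597.7 154.5  34. ]
top edge [595.8 129.7 218. ]
L [567.6 102.5 218. ]
R [626.7 105.2 218. ]
bore c [597.1  96.4 218. ]
bore top [596.9 102.2 218. ]
bore bot [597.5  89.5 218. ]
```

```bash
python3 - <<'E'
from h import *
x,y=596.5,189.5
bot.movel([x,y,150],ROT); 
h=bot.movel([x,y,85],ROT,max_speed=30,threshold=4); st("t","tcp_pos","contact_force","opening","wrist_torque")
if not h:
    h=bot.movel([x,y,44],ROT,max_speed=30,threshold=6); print(h); st("t","tcp_pos","contact_force","opening")
E
```

```text
('t', 72.942) ('tcp_pos', [596.626, 189.512, 85.147]) ('contact_force', [-0.527, -0.247, -1.304]) ('opening', 0.699) ('wrist_torque', [0.003, -0.027, -0.02])
True
('t', 74.108) ('tcp_pos', [596.289, 189.45, 46.633]) ('contact_force', [-1.221, -0.63, 4.225]) ('opening', 0.692)
```

Seated exactly at the expected height; release, withdraw and verify.

```bash
python3 - <<'E'
from h import *
bot.grip(0.9); bot.dwell(.2)
bot.movel([596.5,189.5,200],ROT)
bot.move_ptp([420,60,300],ROT)
M,I=shot("wrist"); bot.move_ptp([300,-100,300],ROT); T,J=shot("top"); st()
cv2.imwrite("pics/end.png",np.vstack([cv2.resize(I,(480,300)),cv2.resize(J[130:310,200:520],(480,270))]))
E
```

```text
('t', 77.675) ('tcp_pos', [301.022, -99.743, 299.966]) ('contact_force', [0.535, 0.612, 0.237])
```

View pics/end.png

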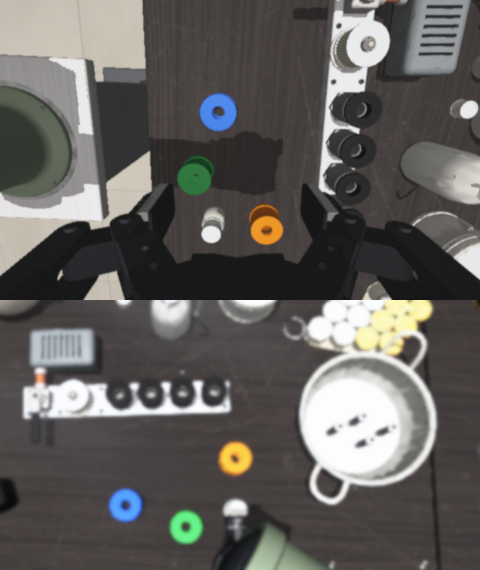

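```bash
python3 -c "
from h import *
print(bot.sign_off())"
```

```text
the job is handed in; nothing more can be done
None
```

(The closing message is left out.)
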